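# Close the tea tin

## Task

The tea tin stands open on the kitchen counter: push its green flap over with the fingertips until it lies flat, then push it on towards the brass lip until its free edge is tucked well beneath the lip, so that it stays shut by itself when you let go. Press gently and do not lift the tin or shove it along the counter; leave the mug, spoon and everything else where they are.

Things in the scene. Friction and masses are not known exactly. Their poses are not given: they have to be found in the camera images.
- tin: Dark green open-topped tea tin full of sachets, 150 (x) x 180 (y) x 60 mm to the rim, walls 4 mm, about 0.95 kg, loose on the counter. Origin: centre of its underside; z up; x points from the hinge side (x = -75 mm) to the lip side (x = +75 mm), whose wall rises to 76 mm and carries the brass lip. The flap's edge goes into the gap between rim and lip
- lip_mouth (a point): middle of the lower corner of the brass lip's free edge, which faces the hinge, 73 mm above the counter; axes as the tin's. The lip is 150 mm wide (along y), reaches back 17 mm over the opening from the wall (to the tin's x = 54 mm), and its underside slopes from 73 mm at this mouth down to 70 mm at the wall
- flap_hinge (a point): middle of the flap's hinge axis (along the tin's y), 63.5 mm above the counter, at the tin's x = -75 mm when flap_slide is 0; it moves with flap_slide. Its frame turns with the flap: x from the hinge to the free edge, z out of the flap's outer face (up when shut, away from the lip when the flap stands upright)
- flap_edge (a point): middle of the flap's free edge, 124 mm from the hinge axis. The flap is a stiff lighter-green plate, 164 mm wide and 4 mm thick (2 mm either side of the hinge axis plane), about 75 g. Axes as flap_hinge
- flap_step (a point): foot of the cream push ridge on the flap's outer face, 92 mm from the hinge axis, mid-width. The ridge is 64 mm wide (along y) and 8 mm tall; its side towards the hinge is a square step to push against with a fingertip, its other side slopes down over about 18 mm. Axes as flap_hinge
- flap (a joint): fold angle of the flap: 0 shut flat on the tin, 1.57 upright, range 0 to 2.2, starts at 1.6 to 1.95 (leaning open). A weak springy hinge: pressed flat and let go, the flap rises again to roughly 0.5 unless its edge is beneath the lip. Holding it flat takes 1 to 2 N at the ridge. Tucked, it rests at up to about 0.05
- flap_slide (a joint): how far flap and hinge have slid in the slotted ears towards the lip, 0 to 0.020 m, starts at 0 to 0.003; stays where left (2 N of friction). Up to 0.004 the edge folds down clear of the lip; with the flap flat the edge passes beneath the lip from 0.006 on and is 14 mm under at 0.020. If slid on before the flap is flat, the edge lands on top of the lip
- mug: bystander: white ceramic mug, 80 mm across, 90 mm tall, handle at its +y side. Origin: centre of its underside
- teaspoon: bystander: small spoon with a wooden handle and steel bowl, 140 mm long, lying flat along its x axis, handle to -x. Origin: centre of its underside
- honey: bystander: amber honey jar with a brass cap, 64 mm across, 95 mm tall. Origin: centre of its underside
- apple: bystander: dark red apple, 76 mm across, 68 mm tall, standing on the counter. Origin: centre of its underside
- sugar_bowl: bystander: blue ceramic bowl, 84 mm across, 55 mm tall. Origin: centre of its underside
- carafe: bystander: clear glass carafe, 88 mm across, 205 mm tall. Origin: centre of its underside
- fruit_bowl: bystander: glass bowl heaped with oranges, apples and bananas, 230 mm across, 155 mm tall in all. Origin: centre of its underside
Mind the look-alikes: they are no part of the job. There is more than one size of the tin; the one meant has the size given above.

How it is judged:
On the way, in this order (a step that is already met when the one before it is completed fails the run):
1. the flap is folded over nearly flat (below 0.4 rad), its edge not yet beneath the lip (value of joint flap below 0.4 rad).
2. the flap's edge is beneath the lip (slid at least 12 mm, fold angle below 0.07 rad) (value of joint flap below 0.07 rad and value of joint flap_slide above 0.012 m), for 0.1 s.
At the end, for the whole second after the job is handed in: The flap lies shut by itself (fold angle below 0.07 rad) with its free edge beneath the brass lip (slid at least 12 mm of its 20 mm, edge lower than the lip), and the tin stands flat and still on the counter (all of step 2 and z of flap_edge in the frame of tin below 0.071 m and angle between tin's own z axis and vertical below 0.05 rad and height (world z) of tin below 0.005 m and linear speed of tin below 0.02 m/s); the robot touches nothing.
It fails at once if the tin is lifted (more than 12 mm) or tipped (more than 0.2 rad) (height (world z) of tin above 0.012 m or angle between tin's own z axis and vertical above 0.2 rad).
It fails at once if the tin is shoved more than 40 mm along the counter (distance of tin from where it was at the start of the episode above 0.04 m).
It fails at once if the tin or its flap is pressed harder than 40 N (contact force between tin and the fingers above 40 N or contact force between tin and the arm above 40 N).
It fails at once if a bystander is moved more than 30 mm or lifted (distance of any of mug, teaspoon, honey, apple, sugar_bowl, carafe, fruit_bowl from where it was at the start of the episode above 0.03 m).
It also fails if it takes over 38 s, if anything falls off the work surface, if the arm or the gripper's body presses on something with over 40 N, if the wrist force passes 120 N, or if a joint passes its speed limit or range.

## Robot

A 6-joint arm with a two-finger parallel gripper is mounted at the origin on the work surface. World frame = base frame: x ahead of the robot, y to its left, z up, the work surface at z = 0. Lengths are in m, angles in rad, forces in N, time in s.
With the tool pointing down it reaches from about 0.25 to 0.725 m from the base axis. Payload 4 kg.
Tool frame: the origin (TCP) lies between the finger pads; the fingertips stand 8 mm ahead of it and the grasp point (between the pads) lies 11 mm behind it (bot.tip_reach is the distance from the TCP to the fingertips, in m); z points along the fingers, y is the line along which they close (so a half turn about z gives the same grasp; the last joint's range is limited). The gripper opens to 85 mm and grips with 20 to 120 N. Pads are 22 mm wide; open, the fingers measure 114 mm over their backs; the gripper's body (76 mm by 85 mm) begins 54 mm behind the grasp point. The pads swing forward as they close: fully open they stand 13 mm farther back than shut.
Start: joints at [1.174, 0.241, 0.005, 1.335, 0, 1.571], TCP at [0.193, 0.461, 0.239] pointing down, gripper open.
Joint ranges: [-2.72, 2.72], [-1.05, 1.87], [-1.09, 1.28], [-1.99, 2.15], [-1.42, 1.44], [-3.14, 3.14]. Speed limits (rad/s): [2.79, 2.79, 3.14, 3.14, 3.14, 3.14].

## Interface

Orientations are given as a unit quaternion [x, y, z, w].
In Python, from workcell import bot gives the robot as it stands.
- The arm moves only by the tool move_arm, never from a script. Its argument "deltas" is a list of rows, each a list of 7 numbers: the opening, from 0 (shut) to 1 (fully open), then the shift along the tool's x, y, z in mm, then the turn, a rotation vector about the tool's x, y, z in degrees. In form: [[gripper, tx, ty, tz, ax, ay, az], ...]. A call has 1 to 10 rows; each row shifts and turns the commanded pose from where the row before left it, along the tool's axes as they then stand; what a row does not reach is not made up. A row lasts 1/12 s, in which the tool goes at most 41.7 mm and 7.16 degrees, less where a joint would pass 70% of its speed; a pose out of reach is approached as far as the arm can. A call is refused whole if a number of a shift passes 41.7 or a number of a turn 7.16, either way. A call with a gripper value outside its range is refused whole. The fingers move at their own pace and stop on an object; the grip force is fixed at half the most. Time passes only in rows, so rows that do not move let the fingers close. It gives the time, the measured TCP pose, the force, the opening and the grip force at its end, in the units of the state.
- bot.get_obs(): the state, without advancing time (a new reading comes with each control period).
- bot.camera(name): name is "scene" or "top"; returns the picture (420x560x3 uint8, blue, green, red); there is no depth.
- bot.calibration(name): a dict with "K" (3x3 intrinsics, pixels), "dist_coeffs" ([k1, k2, p1, p2, k3] as OpenCV has them; the pictures are not rectified), "position" and "orientation" of the camera in the world. Camera axes: x right, y down, z forward; pixel columns grow to the right and rows downward; lengths in m; the calibration is good to about 2 mm. A picture is of the moment at which its call begins. calibration takes no time and is no camera call.
- bot.job_done(): hands the job in; it is judged then, once.
Trained networks look in the newest picture that a camera, given by its name, has taken for a name from the list of things; names that differ only in an ending like _2 or _b are one class to them, and where a whole thing is asked for, a point or a joint stands for the part that bears it (a point fixed in the world has none). Each returns a list of dicts, best first, with "conf" (0 to 1); they miss things now and then, are a little off and sometimes report something else, mostly with a low value. They report only what shows in the picture. A call takes as long as a camera call. They do not tell look-alikes from the thing itself.
- bot.outline_of(query, camera): "pixels" (420x560 bool, what is visible of it) and "rect" ([left, top, width, height] in pixels, round what is visible of it).
The state is a dict: "clock": time; "joint_pos": joint angles; "joint_vel": joint speeds; "tau": joint torques, N m; "eef_pos": TCP position; "tool_rot": TCP orientation; "ft_force": force on the tool from outside, world axes, zero at the start; "ft_torque": the same for the moment, N m; "grip_width": finger opening in m; "grasp_force": force on a finger pad.
Only numpy, scipy, OpenCV 4.12 (cv2) and the standard library are available. Lean on these libraries where they do the work, as an engineer would, in place of code of your own. Each camera call takes 0.05 s, during which the arm holds its last target. There are 200 camera calls.

## Working session

There is one attempt and no reset: what is moved stays moved. The work goes in short steps, Python scripts to look and compute and a tool call to move; the robot and the scene stay as the last step left them, time stands still between calls to the robot, and variables do not carry over. Pictures are saved under pics/ and viewed, at most 10 in all, crops included, and the job is handed in when it is done.

Besides the shell and the picture viewer there is one more tool, called after ">>>" as a command line: name --pt "numbers of a row" for each row, then --argument value for the rest. move_arm: Moves the arm, as the interface text tells. Its arguments: {"type":"object","properties":{"deltas":{"type":"array","items":{"type":"array","items":{"type":"number"}}}},"required":["deltas"]}

```bash
mkdir -p pics
cat > h.py <<'E'
import numpy as np, cv2
from scipy.spatial.transform import Rotation as R
from workcell import bot
def cal(n):
    c=bot.calibration(n); return np.array(c["K"],float),np.array(c["dist_coeffs"],float),np.array(c["position"]),R.from_quat(c["orientation"]).as_matrix()
def px2w(n,uv,z):
    K,d,p,M=cal(n); q=cv2.undistortPoints(np.array(uv,float).reshape(-1,1,2),K,d).reshape(-1,2)
    r=np.c_[q,np.ones(len(q))]@M.T; return p+r*((z-p[2])/r[:,2])[:,None]
def w2px(n,P):
    K,d,p,M=cal(n); return cv2.projectPoints((np.array(P,float).reshape(-1,3)-p)@M,np.zeros(3),np.zeros(3),K,d)[0].reshape(-1,2)
E
python3 - <<'E'
from h import *
for n in("scene","top"):
    im=bot.camera(n); cv2.imwrite(f"pics/{n}0.png",im)
    print(n,cal(n)[2].round(3),cal(n)[3].round(2).tolist())
    for q in("tin","flap_edge","lip_mouth","flap_step"):
        for o in bot.outline_of(q,n)[:4]: print(q,round(o["conf"],2),o["rect"])
E
```

```text
scene [ 1.4   -0.968  0.832] [[0.76, 0.32, -0.57], [0.65, -0.38, 0.65], [-0.01, -0.87, -0.5]]
tin 0.92 [241.7, 176.2, 52.3, 64.3]
tin 0.74 [171.8, 203.6, 47.2, 35.8]
tin 0.49 [239.4, 173.3, 14.6, 47.1]
flap_edge 0.75 [240.9, 170.7, 13.0, 48.5]
flap_edge 0.3 [133.8, 239.6, 23.6, 18.2]
lip_mouth 0.97 [242.4, 174.2, 47.7, 69.1]
lip_mouth 0.57 [170.2, 205.5, 46.9, 34.6]
flap_step 0.85 [239.6, 172.7, 14.1, 42.4]
flap_step 0.71 [175.1, 209.4, 37.5, 16.7]
top [ 0.397 -0.036  1.107] [[0.01, -0.99, 0.15], [-1.0, -0.01, 0.02], [-0.02, -0.15, -0.99]]
tin 0.81 [236.0, 174.6, 84.3, 79.2]
tin 0.69 [313.2, 261.5, 49.4, 62.7]
flap_edge 0.63 [315.5, 270.4, 41.9, 48.4]
flap_edge 0.58 [266.0, 220.3, 52.2, 31.2]
flap_edge 0.21 [231.3, 166.4, 26.6, 28.6]
lip_mouth 0.74 [314.8, 261.0, 51.6, 61.4]
lip_mouth 0.6 [231.5, 177.6, 89.9, 76.4]
flap_step 0.68 [264.4, 218.0, 56.3, 34.3]
flap_step 0.66 [313.5, 183.6, 28.6, 39.2]
flap_step 0.6 [315.4, 270.4, 38.4, 50.3]
flap_step 0.35 [62.0, 220.5, 80.4, 84.3]
```

View pics/scene0.png

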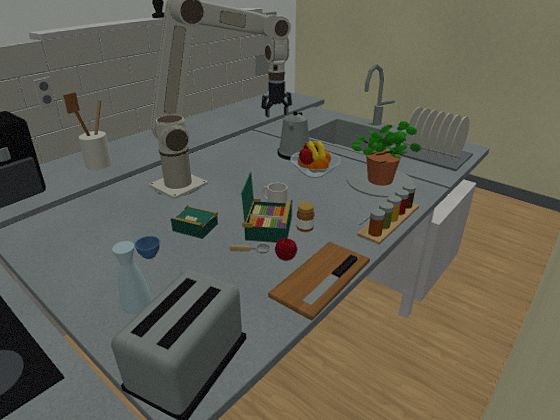

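View pics/top0.png

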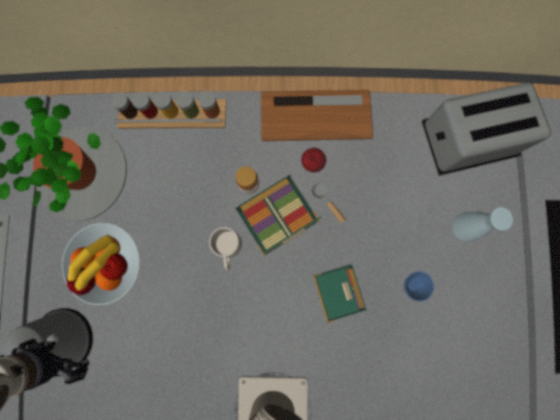

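The scene shows an open tin with a raised flap at scene (268,208) / top (277,214), and a smaller closed one at scene (194,221) / top (340,293). The task's tin stands open and is the larger, so the open one fits. I'll confirm this in a crop.

Run:
```python
import cv2,numpy as np
a=cv2.imread("pics/top0.png")[160:275,215:335]; b=cv2.imread("pics/scene0.png")[160:260,225:325]
a=cv2.resize(a,(400,383),interpolation=3);b=cv2.resize(b,(383,383),interpolation=3)
cv2.imwrite("pics/c.png",np.hstack([a,b]))
```

```text
(no output)
```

View pics/c.png

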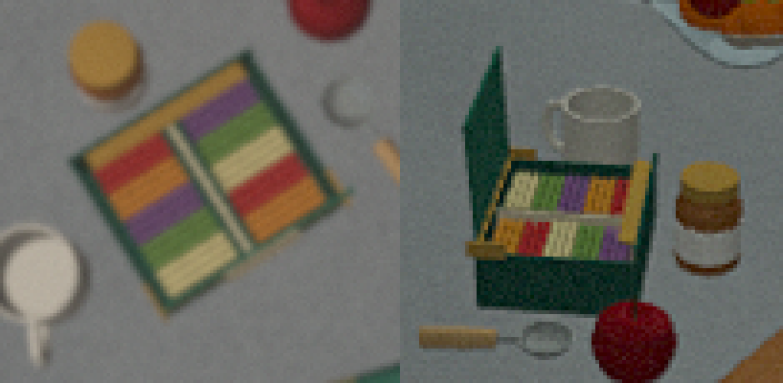

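The crop confirms it: the open tin has the brass lip on the upper-left edge (top view), the flap stands at the lower-right, the mug is left of the hinge corner, and the spoon and apple are on the right. The closed look-alike is smaller.

```bash
cat > tin.py <<'E'
from h import *
from scipy.optimize import least_squares
a=np.array([[75,160],[250,55]])/3.333+[215,160]
L=px2w("top",a,.076)
H=px2w("top",np.array([[165,312],[345,200]])/3.333+[215,160],.06)
if __name__=="__main__":
    print(L.round(3),H.round(3),np.linalg.norm(L[0]-L[1]),np.linalg.norm(H[0]-H[1]))
    s=(np.array([[500,47],[465,127],[638,160],[630,240],[655,155],[640,310],[478,303]])-[400,0])/3.83+[225,160]
    sm=[]
    ax=(L.mean(0)-H.mean(0)); print("yaw",np.degrees(np.arctan2(ax[1],ax[0])),np.degrees(np.arctan2(*( (L[0]-L[1])[[1,0]]))))
    # fit pose+flap angle to: top lip corners, hinge corners, scene flap edge corners, bottom corners
    top=np.vstack([a,np.array([[165,312],[345,200]])/3.333+[215,160]])
    def model(p):
        x,y,th,f,sl=p; c,s_=np.cos(th),np.sin(th); Rz=np.array([[c,-s_,0],[s_,c,0],[0,0,1]])
        T=lambda P:(np.array(P,float)@Rz.T)+[x,y,0]
        t=T([[.075,.09,.076],[.075,-.09,.076],[-.075,.09,.06],[-.075,-.09,.06]])
        e=.124*np.array([np.cos(f),np.sin(f)])
        g=T([[-.075+sl+e[0],.082,.0635+e[1]],[-.075+sl+e[0],-.082,.0635+e[1]],[.075,-.09,0],[-.075,-.09,0]])
        return t,g
    def res(p):
        t,g=model(p); return np.r_[(w2px("top",t)-top).ravel(),(w2px("scene",g)-s[[0,1,5,6]]).ravel()]
    m=(L.mean(0)+H.mean(0))/2
    r=least_squares(lambda q:res([*q,0.001]),[m[0],m[1],np.arctan2(ax[1],ax[0]),1.7],x_scale=[.01,.01,.1,.1])
    print(r.x.round(4),np.degrees(r.x[2]),r.fun.round(1).tolist())
    for n in["mug","honey","apple","teaspoon"]:
        for o in bot.outline_of(n,"top")[:1]:
            q=o["rect"]; print(n,px2w("top",[[q[0]+q[2]/2,q[1]+q[3]/2]],.06)[0].round(3),round(o["conf"],2))
    o=bot.get_obs();print(R.from_quat(o["tool_rot"]).as_matrix().round(2).tolist())
E
python3 tin.py
```

```text
[[ 0.561  0.102  0.076]
 [ 0.651 -0.042  0.076]] [[ 0.437  0.026  0.06 ]
 [ 0.532 -0.122  0.06 ]] 0.17006157108127948 0.17602895641381416
yaw 32.74244833096606 122.08450303552029
[ 0.5468 -0.0072  0.5809  1.565 ] 33.28295541762693 [-2.5, 0.3, -0.2, -2.6, -0.2, 1.0, 0.5, -0.5, -0.3, -0.6, 0.4, -0.7, -2.0, 1.9, -1.6, 0.8]
mug [0.454 0.131 0.06 ] 0.73
honey [0.645 0.085 0.06 ] 0.71
apple [ 0.705 -0.11   0.06 ] 0.58
teaspoon [ 0.582 -0.15   0.06 ] 0.87
[[-0.92, 0.39, 0.0], [0.39, 0.92, 0.0], [0.0, 0.0, -1.0]]
```

>>> move_arm --pt "0 -21.5 -20.2 0 0 0 0" --pt "0 -21.5 -20.2 0 0 0 0" --pt "0 -21.5 -20.2 0 0 0 0" --pt "0 -21.5 -20.2 0 0 0 0" --pt "0 -21.5 -20.2 0 0 0 0" --pt "0 -21.5 -20.2 0 0 0 0" --pt "0 -21.5 -20.2 0 0 0 0" --pt "0 -21.5 -20.2 0 0 0 0" --pt "0 -21.5 -20.2 0 0 0 0" --pt "0 -21.5 -20.2 0 0 0 0"

```text
clock: 1.53
eef_pos: [0.3138, 0.1905, 0.2396]
tool_rot: [0.197, 0.98, 0.0, 0.0]
ft_force: [0.4, 0.8, -0.1]
grip_width: -0.0002
grasp_force: 0.0
```

>>> move_arm --pt "0 -21.5 -20.2 0 0 0 0" --pt "0 -21.5 -20.2 0 0 0 0" --pt "0 -21.5 -20.2 0 0 0 0" --pt "0 -21.5 -20.2 0 0 0 0" --pt "0 -21.5 -20.2 0 0 0 0" --pt "0 -21.5 -20.2 0 0 0 0" --pt "0 -21.5 -20.2 0 0 0 0" --pt "0 -21.5 -20.2 0 0 0 0" --pt "0 -21.5 -20.2 0 0 0 0" --pt "0 -21.5 -20.2 0 0 0 0"

```text
clock: 2.37
eef_pos: [0.4341, -0.0792, 0.2395]
tool_rot: [0.197, 0.98, 0.0, 0.0]
ft_force: [0.7, 0.9, 0.3]
grip_width: -0.0002
grasp_force: 0.0
```

>>> move_arm --pt "0 0 0 0 0 0 7" --pt "0 0 0 0 0 0 7" --pt "0 0 0 0 0 0 7" --pt "0 0 0 0 0 0 7" --pt "0 0 0 0 0 0 7" --pt "0 0 0 0 0 0 7" --pt "0 0 0 0 0 0 7" --pt "0 0 0 0 0 0 7" --pt "0 0 0 0 0 0 7" --pt "0 0 0 0 0 0 7"

```text
clock: 3.2
eef_pos: [0.4337, -0.0776, 0.2394]
tool_rot: [0.726, 0.688, 0.0, 0.0]
ft_force: [-0.0, -0.3, 0.5]
grip_width: 0.0002
grasp_force: 0.0
```

>>> move_arm --pt "0 0 0 0 0 0 6" --pt "0 0 0 0 0 0 6" --pt "0 0 0 0 0 0 6" --pt "0 0 0 0 0 0 6" --pt "0 0 0 0 0 0 6" --pt "0 0 0 0 0 0 6" --pt "0 0 0 0 0 0 6" --pt "0 0 0 0 0 0 6" --pt "0 0 0 0 0 0 6" --pt "0 0 0 0 0 0 0"

```text
clock: 4.03
eef_pos: [0.4337, -0.0776, 0.2394]
tool_rot: [0.958, 0.285, 0.0, 0.0]
ft_force: [-0.7, 0.6, -0.2]
grip_width: 0.0003
grasp_force: 0.0
```

```bash
cat > st.py <<'E'
from h import *
T=np.array([.547,-.007]);th=np.radians(33.2);u=np.array([np.cos(th),np.sin(th)]);v=np.array([-u[1],u[0]])
def st():
    o=bot.get_obs();p=o["eef_pos"];M=R.from_quat(o["tool_rot"]).as_matrix();d=np.array(p[:2])-T
    print("t",round(o["clock"],2),"tin xy mm",round(1e3*d@u,1),round(1e3*d@v,1),"tipz",round(1e3*(p[2]-.008),1),"yaw",np.degrees(np.arctan2(M[1,0],M[0,0])).round(1),"F tin",round(o["ft_force"][:2]@np.array(u),1) if 0 else (np.array(o["ft_force"][:2])@u).round(1),(np.array(o["ft_force"][:2])@v).round(1),round(o["ft_force"][2],1),M[:,2].round(2),o["grip_width"])
if __name__=="__main__": st()
E
python3 - <<'E'
from st import *
st(); ims=[bot.camera(n) for n in("scene","top")]
a=ims[0][110:260,175:325]; b=ims[1][150:300,215:365]
cv2.imwrite("pics/d.png",np.hstack([cv2.resize(i,(400,400),interpolation=3) for i in(a,b)]))
E
```

```text
t 4.03 tin xy mm -133.5 2.9 tipz 231.4 yaw 33.2 F tin -0.3 0.9 -0.2 [ 0. -0. -1.] 0.00029043659767977317
```

View pics/d.png

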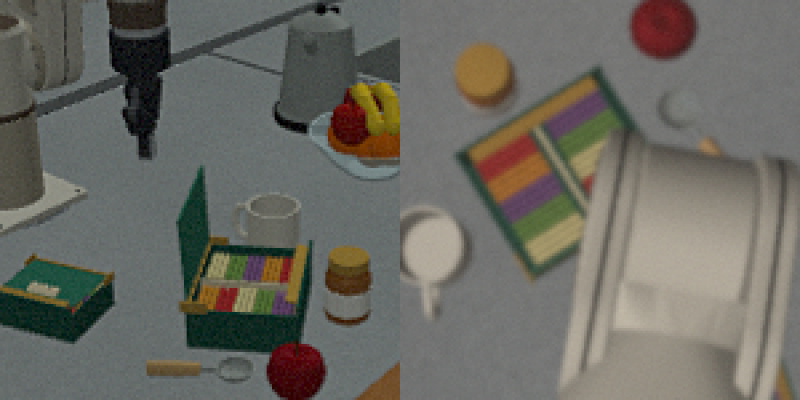

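The gripper hangs behind the upright flap (crop 145,150). The flap stands at about (193,220) and the tin is undisturbed. Next I descend and make contact.

>>> move_arm --pt "0 0 0 12 0 0 0" --pt "0 0 0 12 0 0 0" --pt "0 0 0 12 0 0 0" --pt "0 0 0 12 0 0 0" --pt "0 0 0 12 0 0 0" --pt "0 0 0 12 0 0 0" --pt "0 0 0 13 0 0 0" --pt "0 0 0 0 0 0 0"

```text
clock: 4.8
eef_pos: [0.4319, -0.0773, 0.1521]
tool_rot: [0.958, 0.287, -0.002, -0.001]
ft_force: [-0.6, -0.1, 0.6]
grip_width: -0.0002
grasp_force: 0.0
```

>>> move_arm --pt "0 6 0 0 0 0 0" --pt "0 6 0 0 0 0 0" --pt "0 6 0 0 0 0 0" --pt "0 6 0 0 0 0 0" --pt "0 6 0 0 0 0 0" --pt "0 6 0 0 0 0 0" --pt "0 6 0 0 0 0 0" --pt "0 5 0 0 0 0 0" --pt "0 5 0 0 0 0 0"

```text
clock: 5.55
eef_pos: [0.4776, -0.0488, 0.1543]
tool_rot: [0.958, 0.286, -0.0, 0.0]
ft_force: [-0.7, -0.0, -0.2]
grip_width: -0.0
grasp_force: 0.3
```

Run:
```python
from st import *
st()
h=np.arange(1.5,-.01,-.1)
x=-74+83*np.cos(h)-2*np.sin(h)-11; z=63.5+83*np.sin(h)+2*np.cos(h)
print(np.c_[h,x,z].round(1).tolist()); print(np.c_[np.diff(x),-np.diff(z)].round(1).tolist())
```

```text
t 5.55 tin xy mm -81.0 3.0 tipz 146.3 yaw 33.3 F tin -0.6 0.3 -0.2 [-0. -0. -1.] -4.678129733348956e-05
[[1.5, -81.1, 146.4], [1.4, -72.9, 145.6], [1.3, -64.7, 144.0], [1.2, -56.8, 141.6], [1.1, -49.1, 138.4], [1.0, -41.8, 134.4], [0.9, -35.0, 129.8], [0.8, -28.6, 124.4], [0.7, -22.8, 118.5], [0.6, -17.6, 112.0], [0.5, -13.1, 105.0], [0.4, -9.3, 97.7], [0.3, -6.3, 89.9], [0.2, -4.1, 81.9], [0.1, -2.6, 73.8], [-0.0, -2.0, 65.5]]
[[8.3, 0.8], [8.1, 1.6], [7.9, 2.4], [7.7, 3.2], [7.3, 4.0], [6.9, 4.7], [6.4, 5.3], [5.8, 5.9], [5.2, 6.5], [4.5, 7.0], [3.8, 7.4], [3.0, 7.7], [2.2, 8.0], [1.4, 8.2], [0.6, 8.3]]
```

>>> move_arm --pt "0 8.3 0 0.8 0 0 0" --pt "0 8.1 0 1.6 0 0 0" --pt "0 7.9 0 2.4 0 0 0" --pt "0 7.7 0 3.2 0 0 0" --pt "0 7.3 0 4 0 0 0" --pt "0 6.9 0 4.7 0 0 0" --pt "0 6.4 0 5.3 0 0 0" --pt "0 5.8 0 5.9 0 0 0" --pt "0 5.2 0 6.5 0 0 0" --pt "0 4.5 0 7 0 0 0"

```text
clock: 6.38
eef_pos: [0.5349, -0.0113, 0.1124]
tool_rot: [0.958, 0.286, 0.0, 0.0]
ft_force: [-0.3, -0.2, 1.4]
grip_width: -0.0
grasp_force: 0.6
```

Run:
```python
from st import *
st(); ims=[bot.camera(n) for n in("scene","top")]
a=ims[0][150:260,215:325]; b=ims[1][150:300,215:365]
cv2.imwrite("pics/e.png",np.hstack([cv2.resize(i,(400,400),interpolation=3) for i in(a,b)]))
```

```text
t 6.38 tin xy mm -12.5 3.0 tipz 104.4 yaw 33.3 F tin -0.4 0.0 1.4 [ 0.  0. -1.] -3.3353038700655396e-05
```

View pics/e.png

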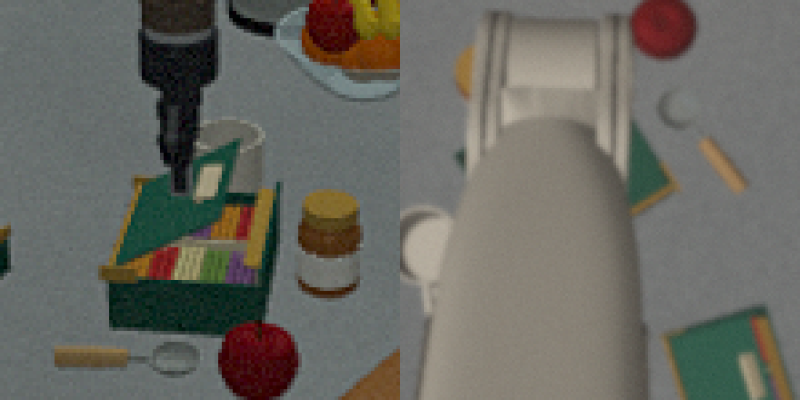

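The flap (crop 190,200) is folding, at about 0.5 rad, with the fingertip at (182,190) just short of the cream ridge at (208,182). The tin is unmoved, so I continue down to nearly flat.

>>> move_arm --pt "0 3.5 0 7.4 0 0 0" --pt "0 2.5 0 7.5 0 0 0" --pt "0 2 0 7.8 0 0 0" --pt "0 1 0 8 0 0 0" --pt "0 0.5 0 4 0 0 0" --pt "0 0 0 2 0 0 0" --pt "0 0 0 0 0 0 0"

```text
clock: 7.07
eef_pos: [0.5415, -0.0067, 0.0754]
tool_rot: [0.958, 0.286, -0.001, -0.0]
ft_force: [-0.6, -0.1, 0.1]
grip_width: -0.0001
grasp_force: 0.1
```

```bash
python3 st.py
```

```text
t 7.07 tin xy mm -4.5 3.3 tipz 67.4 yaw 33.3 F tin -0.6 0.2 0.1 [-0. -0. -1.] -7.05280699090494e-05
```

>>> move_arm --pt "0 0 0 1 0 0 0" --pt "0 0 0 1 0 0 0" --pt "0 0 0 0 0 0 0"

```text
clock: 7.32
eef_pos: [0.5417, -0.0067, 0.0742]
tool_rot: [0.958, 0.286, -0.0, -0.0]
ft_force: [-1.1, -0.2, -0.3]
grip_width: -0.0002
grasp_force: 0.1
```

Run:
```python
from st import *
st(); ims=[bot.camera(n) for n in("scene",)]
a=ims[0][160:250,225:325]
cv2.imwrite("pics/f.png",cv2.resize(a,(660,594),interpolation=3))
```

```text
t 7.32 tin xy mm -4.3 3.2 tipz 66.2 yaw 33.3 F tin -1.0 0.5 -0.3 [-0. -0. -1.] -0.00020216721178041837
```

View pics/f.png

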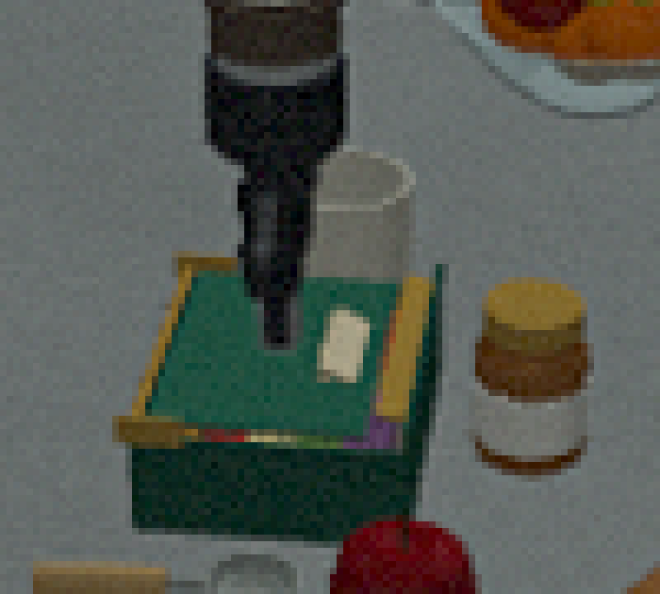

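>>> move_arm --pt "0 0 0 1 0 0 0" --pt "0 2 0 0 0 0 0" --pt "0 2 0 0 0 0 0" --pt "0 2 0 0 0 0 0" --pt "0 2 0 0 0 0 0" --pt "0 2 0 0 0 0 0" --pt "0 2 0 0 0 0 0"

```text
clock: 7.95
eef_pos: [0.5522, 0.0001, 0.0732]
tool_rot: [0.958, 0.286, -0.0, 0.0]
ft_force: [-1.5, -0.7, 3.1]
grip_width: -0.0002
grasp_force: 1.2
```

```bash
python3 st.py
```

```text
t 7.95 tin xy mm 8.3 3.0 tipz 65.2 yaw 33.3 F tin -1.6 0.3 3.1 [-0. -0. -1.] -0.00018716785002756891
```

>>> move_arm --pt "0 2 0 0 0 0 0" --pt "0 2 0 0 0 0 0" --pt "0 2 0 0 0 0 0" --pt "0 2 0 0 0 0 0" --pt "0 2 0 0 0 0 0" --pt "0 2 0 0 0 0 0" --pt "0 2 0 0 0 0 0" --pt "0 0 0 0 0 0 0"

```text
clock: 8.62
eef_pos: [0.5643, 0.008, 0.0732]
tool_rot: [0.958, 0.286, 0.0, -0.0]
ft_force: [-0.8, -0.4, 2.4]
grip_width: 0.0001
grasp_force: 1.4
```

Run:
```python
from st import *
st(); ims=[bot.camera(n) for n in("scene",)]
a=ims[0][160:250,225:325]
cv2.imwrite("pics/g.png",cv2.resize(a,(660,594),interpolation=3))
```

```text
t 8.62 tin xy mm 22.7 3.1 tipz 65.2 yaw 33.3 F tin -0.9 0.1 2.4 [ 0.  0. -1.] 6.390488137800863e-05
```

View pics/g.png

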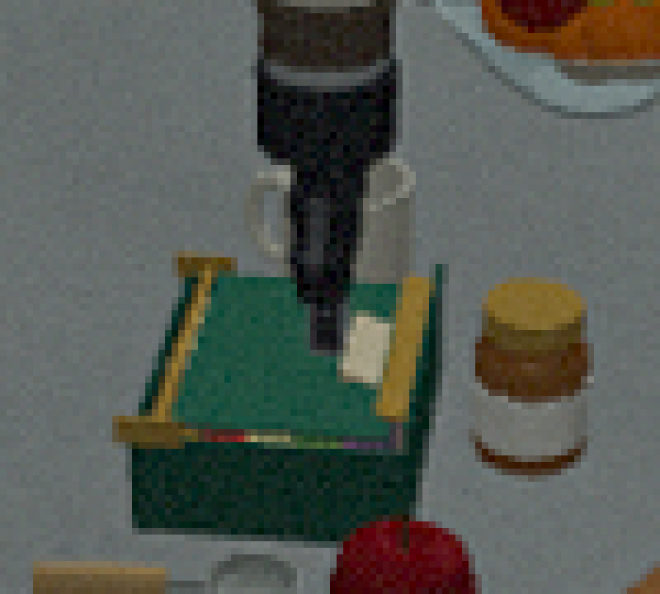

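The finger now sits against the step (343,345), the flap has slid roughly 13 mm, and its edge is under the lip at (400,350). The tin is still, so I push on the remaining few mm.

>>> move_arm --pt "0 1 0 0 0 0 0" --pt "0 1 0 0 0 0 0" --pt "0 1 0 0 0 0 0" --pt "0 1 0 0 0 0 0" --pt "0 0 0 0 0 0 0"

```text
clock: 9.08
eef_pos: [0.5673, 0.01, 0.0732]
tool_rot: [0.958, 0.286, 0.0, 0.0]
ft_force: [-1.4, -1.6, 1.8]
grip_width: 0.0
grasp_force: 1.5
```

```bash
python3 st.py
```

```text
t 9.08 tin xy mm 26.3 3.1 tipz 65.2 yaw 33.3 F tin -2.0 -0.6 1.8 [ 0.  0. -1.] 3.917697617581256e-06
```

>>> move_arm --pt "0 1 0 0 0 0 0" --pt "0 1 0 0 0 0 0" --pt "0 0 0 0 0 0 0"

```text
clock: 9.33
eef_pos: [0.569, 0.0111, 0.0732]
tool_rot: [0.958, 0.286, 0.0, 0.0]
ft_force: [-0.9, -1.9, 1.0]
grip_width: -0.0001
grasp_force: 1.5
```

Run:
```python
from st import *
st(); ims=[bot.camera(n) for n in("scene",)]
a=ims[0][160:250,225:325]
cv2.imwrite("pics/i.png",cv2.resize(a,(660,594),interpolation=3))
```

```text
t 9.33 tin xy mm 28.4 3.1 tipz 65.2 yaw 33.3 F tin -1.8 -1.1 1.0 [ 0.  0. -1.] -0.00014145511424409828
```

View pics/i.png

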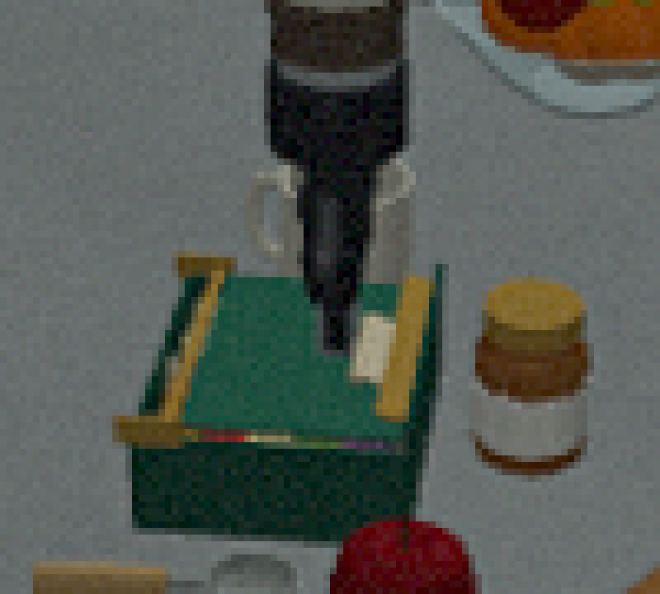

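Run:
```python
from st import *
def P(x,y,z): q=T+u*x/1e3+v*y/1e3; return [*q,z/1e3]
f=lambda p:((w2px("scene",[p])[0]-[225,160])*6.6).round(0).tolist()
for s in(0,2,12,14,16,18,20): print(s,"step -y foot",f(P(17+s,-32,65.5)),"hinge -y",f(P(-75+s,-82,65.5)))
print("ref lip",f(P(54,-75,73)),f(P(54,75,73)),"rim",f(P(-75,-90,0)),f(P(75,-90,0)))
```

```text
0 step -y foot [306.0, 379.0] hinge -y [122.0, 417.0]
2 step -y foot [310.0, 379.0] hinge -y [125.0, 417.0]
12 step -y foot [328.0, 380.0] hinge -y [144.0, 418.0]
14 step -y foot [332.0, 380.0] hinge -y [148.0, 419.0]
16 step -y foot [335.0, 381.0] hinge -y [151.0, 419.0]
18 step -y foot [339.0, 381.0] hinge -y [155.0, 419.0]
20 step -y foot [343.0, 381.0] hinge -y [159.0, 419.0]
ref lip [365.0, 413.0] [395.0, 275.0] rim [124.0, 528.0] [401.0, 547.0]
```

The step foot sits at (350,378). After correcting for the 10 px offset seen at the lip, that gives a slide of about 18 mm. I let go and lift away.

>>> move_arm --pt "0 0 0 -1 0 0 0" --pt "0 0 0 -2 0 0 0" --pt "0 0 0 -5 0 0 0" --pt "0 0 0 -10 0 0 0" --pt "0 0 0 -20 0 0 0" --pt "0 -10 0 -20 0 0 0" --pt "0 -20 0 -20 0 0 0" --pt "0 -20 0 -20 0 0 0" --pt "0 -20 0 -20 0 0 0" --pt "0 0 0 0 0 0 0"

```text
clock: 10.22
eef_pos: [0.5103, -0.0287, 0.1965]
tool_rot: [0.958, 0.285, 0.003, 0.001]
ft_force: [-0.0, -0.4, -0.1]
grip_width: -0.0002
grasp_force: 0.0
```

Run:
```python
from st import *
st(); ims=[bot.camera(n) for n in("scene",)]
a=ims[0][160:250,225:325]
cv2.imwrite("pics/j.png",cv2.resize(a,(660,594),interpolation=3))
```

```text
t 10.22 tin xy mm -42.6 1.9 tipz 188.5 yaw 33.2 F tin -0.2 -0.3 -0.1 [ 0.01 -0.   -1.  ] -0.00020930696164905027
```

View pics/j.png

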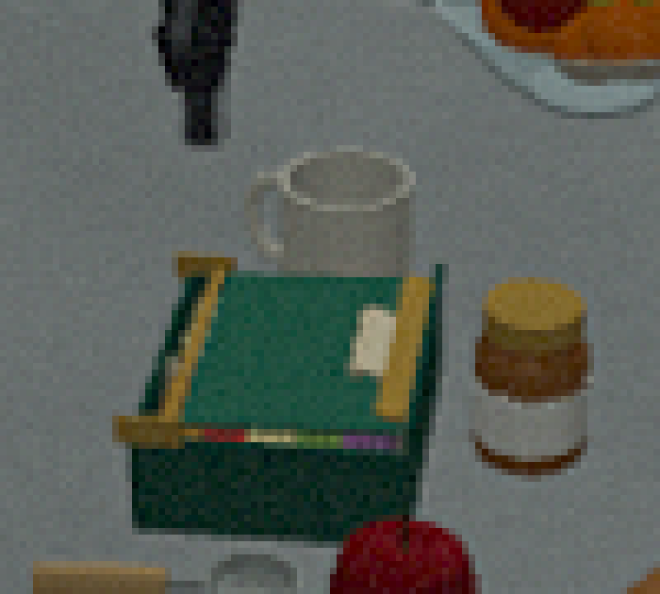

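The flap stays shut by itself with its edge under the lip at (395,350). The tin and bystanders are where they were, and the gripper is clear.

```bash
python3 -c "
from workcell import bot
print(bot.job_done())"
```

```text
the job is handed in; nothing more can be done
None
```

I folded the flap flat, slid it about 18 mm (estimated from the camera picture) so its edge sits under the brass lip, and handed the job in; the last picture showed it holding shut by itself, with the tin and the things around it in place.

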